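Fetch the finger plane from behind the bottles

TASK

I need the little brass plane from the back of the plywood tray, behind the bottles. First clear all three bottles out of the tray and stand them upright on the white board, then set the plane on its sole in the middle of the cork mat, and only then stand every bottle back in the tray, each on the very spot it came from. Knock no bottle over, and leave the wax tin, the mallet and the half-made box where they are.

Things in the scene. Friction and masses are not known exactly. Their poses are not given: they have to be found in the camera images.
- glue_bottle: Wood-glue bottle: yellow plastic, white label with red stripe, orange cap. Upright, round, 64 mm diameter up to 112 mm height, then shoulder and neck; round cap 32 mm diameter, 131 to 160 mm above the base (grip it at 149 mm, fingertips not below 128 mm). About 0.3 kg. Origin: centre of the underside; z up.
- oil_bottle: Oil bottle: amber glass, paper label, black cap. Upright, round, 64 mm diameter up to 112 mm height, then shoulder and neck; round cap 32 mm diameter, 131 to 160 mm above the base (grip it at 149 mm, fingertips not below 128 mm). About 0.3 kg. Origin: centre of the underside; z up.
- spirit_bottle: Spirit bottle: blue plastic, white label with a blue band, white cap. Upright, round, 64 mm diameter up to 112 mm height, then shoulder and neck; round cap 32 mm diameter, 131 to 160 mm above the base (grip it at 149 mm, fingertips not below 128 mm). About 0.3 kg. Origin: centre of the underside; z up.
- plane: Small brass finger plane, sole down at the back of the tray, about 8 mm from both its back wall and the bottles: a gripper fits only once they are gone, and only over its ends. 62 mm long (x, toe to +x), 34 wide (y); ends flat, upright, 20 mm high: grip lengthwise, fingertips 5 mm above the sole; middle rises to 38 mm. 0.18 kg. Origin: centre of the sole; z up.
- tray: Open plywood bench tray, fixed. 148 mm (x, front to back; the front is -x) by 290 mm (y), walls 30 mm high and 8 mm thick; the inner floor is 6 mm above the origin. The three bottles stand side by side in it along y, about 80 mm apart, 16 mm before its middle; the plane lies behind them (+x). Origin: centre of the underside.
- board: White-topped flat board on the bench beside the tray, fixed: the place to clear the bottles to. 270 mm (x) by 150 mm (y), top 10 mm above the origin. Origin: centre of the underside.
- cork_mat: Square brown cork mat on the bench at the other side of the tray, fixed: the place for the plane. 120 by 120 mm, top 6 mm above the origin. Origin: centre of the underside.
- wax_tin: Bystander: small round wax tin with red lid, 46 mm diameter, 23 mm high, in the back corner of the tray at its +y end. Origin: centre of the underside.
- mallet: Bystander: wooden mallet lying on the bench beyond the work; head 62 x 120 x 52 mm, round handle of 26 mm diameter reaching 259 mm from the origin along +x. Origin: centre of the head's underside.
- box_frame: Bystander: half-made shallow wooden box with a white bottom on the bench beyond the work, 130 (x) x 240 (y) x 40 mm. Origin: centre of the underside.

How it is judged:
By the outcome, as a careful person would: the job done as asked, in the order asked, and still so for the second after the job is handed in, with the robot touching nothing.
It also fails if it takes over 141 s, if anything falls off the work surface, if the arm or the gripper's body presses on something with over 40 N, if the wrist force passes 120 N, or if a joint passes its speed limit or range.

ROBOT

A 6-joint arm with a two-finger parallel gripper is mounted at the origin on the work surface. World frame = base frame: x ahead of the robot, y to its left, z up, the work surface at z = 0. Lengths are in m, angles in degrees, forces in N, time in s.
With the tool pointing down it reaches from about 0.35 to 0.775 m from the base axis. Payload 5.5 kg.
Tool frame: the origin (TCP) lies between the finger pads; the fingertips stand 22 mm ahead of it and the grasp point (between the pads) lies 3 mm ahead of it; z points along the fingers, x is the direction in which the jaws open and shut, and the axes are right-handed (so a half turn about z gives the same grasp; the last joint's range is limited). The gripper opens to 85 mm and grips with 20 to 120 N. Pads are 22 mm wide; open, the fingers measure 114 mm over their backs; the gripper's body (76 mm by 85 mm) begins 54 mm behind the grasp point. The pads swing forward as they close: fully open they stand 13 mm farther back than shut.
Start: joints at [61.788, 17.945, 2.641, 74.691, 0, 82.002], TCP at [0.199, 0.54, 0.253] pointing down, gripper open.
Joint ranges: [-158.12, 158.12], [-49.38, 96.58], [-58.88, 72.47], [-126.05, 133.96], [-84.25, 85.87], [-180, 180]. Speed limits (degrees/s): [147.25, 147.25, 180, 180, 180, 180].

INTERFACE

Orientations are given as a 3x3 rotation matrix whose columns are the frame's x, y, z axes.
In Python, from rig import get_state, snapshot, camera_params, hand_in gives the robot as it stands. The module is installed in compiled form; this text tells all that it offers.
- The arm moves only by the tool step_arm, never from a script. Its argument "targets" is a list of rows, each a list of 7 numbers: the finger opening in mm, from 0 to 85.4, then the shift along the tool's x, y, z in mm, then the turn, a rotation vector about the tool's x, y, z in degrees. A call has 1 to 20 rows; each row is the pose to reach, as a shift and turn from the pose commanded when the call began, along the tool's axes at that moment; what a row does not reach only later rows make up. A row lasts 1/8 s, in which the tool goes at most 62.5 mm and 10.7 degrees, less where a joint would pass 70% of its speed; a pose out of reach is approached as far as the arm can. A call with a gripper value outside its range is refused whole. The fingers move at their own pace and stop on an object; the grip force is fixed at half the most. Time passes only in rows, so rows that repeat a pose let the fingers close. It gives the time, the measured TCP pose, the force and the opening at its end, in the units of the state.
- get_state(): the state, without advancing time (a new reading comes with each control period).
- snapshot(name): name is "scene" or "side" or "wrist"; returns (picture, depth): 384x512x3 uint8, red, green, blue; 384x512 float32, m along the optical axis (not along the pixel's ray), 0 where there is no reading.
- camera_params(name): a dict with "intrinsics" (3x3 intrinsics, pixels), "dist_coeffs" ([k1, k2, p1, p2, k3] as OpenCV has them; the pictures are not rectified), "world_from_camera" (4x4, takes a point from camera to world coordinates); the wrist camera has in their place "T_tool_cam" (4x4, takes a point from camera to tool coordinates, whose origin is the TCP and whose axes are the tool frame's). Camera axes: x right, y down, z forward; pixel columns grow to the right and rows downward; lengths in m; the calibration is good to about 2 mm. A picture is of the moment at which its call begins: read the wrist's pose just before it. camera_params takes no time and is no camera call.
- hand_in(): hands the job in, once; it reports no verdict.
The state is a dict: "t": time; "joint_positions": joint angles; "qvel": joint speeds; "joint_efforts": joint torques, N m; "position": TCP position; "eef_rot": TCP orientation; "ft_force": force on the tool from outside, world axes, zero at the start; "wrist_torque": the same for the moment, N m; "gripper_width": opening from 0.0 (shut) to 1.0 (fully open).
Only numpy, scipy, OpenCV 4.12 (cv2) and the standard library are available. Lean on these libraries where they do the work, as an engineer would, in place of code of your own. Each camera call takes 0.05 s, during which the arm holds its last target.

## Working session

There is one attempt and no reset: what is moved stays moved. The work goes in short steps, Python scripts to look and compute and a tool call to move; the robot and the scene stay as the last step left them, time stands still between calls to the robot, and variables do not carry over. Pictures are saved under pics/ and viewed, and the job is handed in when it is done.

Besides the shell and the picture viewer there is one more tool, called after ">>>" as name(argument=value, ...) on one line, values as JSON. step_arm: Moves the arm, as the interface text tells. Its arguments: {"type":"object","properties":{"targets":{"type":"array","items":{"type":"array","items":{"type":"number"}}}},"required":["targets"]}

```bash
mkdir -p pics; ls
python3 - <<'E'
from rig import *
import cv2,numpy as np
print(get_state())
for n in("scene","side","wrist"):
    p,d=snapshot(n); cv2.imwrite(f"pics/{n}0.png",p[...,::-1]); np.savez(f"{n}0.npz",p=p,d=d); print(n,camera_params(n))
E
```

```text
pics
{'t': 0.0, 'joint_positions': array([ 6.17887795e+01,  1.79905611e+01,  2.57539137e+00,  7.46909505e+01,
       -2.07114686e-04,  8.20006340e+01]), 'qvel': array([-0.02484377, -0.02910358,  0.05867968,  0.06132497, -0.09564825,
        0.02264249]), 'joint_efforts': array([ 1.59925119e-03, -4.80625999e+01,  2.98534727e+01,  1.94517971e-02,
       -1.42089630e-04, -7.22443758e-06]), 'position': array([0.19844395, 0.53915249, 0.25239995]), 'eef_rot': array([[ 3.45491561e-01,  9.38421451e-01, -8.72367441e-04],
       [ 9.38420063e-01, -3.45492569e-01, -1.63384046e-03],
       [-1.83462740e-03, -2.54169019e-04, -9.99998285e-01]]), 'ft_force': array([-0.30389783, -0.09211268, -0.58666646]), 'wrist_torque': array([-0.00999054, -0.06932455,  0.01614438]), 'gripper_width': 1.0035876288047418}
scene {'intrinsics': array([[489.12073325,   0.        , 258.31106636],
       [  0.        , 489.12073325, 192.72274379],
       [  0.        ,   0.        ,   1.        ]]), 'dist_coeffs': array([-0.21572625,  0.        ,  0.        ,  0.        ,  0.        ]), 'world_from_camera': array([[ 0.46
[... 679 characters left out ...]
7,  0.50815742],
       [ 0.        ,  0.        ,  0.        ,  1.        ]])}
wrist {'intrinsics': array([[296.83761433,   0.        , 253.09095589],
       [  0.        , 296.83761433, 190.17652512],
       [  0.        ,   0.        ,   1.        ]]), 'dist_coeffs': array([-0.02482295,  0.        ,  0.        ,  0.        ,  0.        ]), 'T_tool_cam': array([[ 9.99999286e-01,  1.29939072e-04, -1.18786358e-03,
        -5.31062488e-04],
       [ 2.51121378e-04,  9.49019284e-01,  3.15217916e-01,
        -8.11288875e-02],
       [ 1.16826457e-03, -3.15217990e-01,  9.49018574e-01,
        -1.20520715e-01],
       [ 0.00000000e+00,  0.00000000e+00,  0.00000000e+00,
         1.00000000e+00]])}
```

View pics/scene0.png

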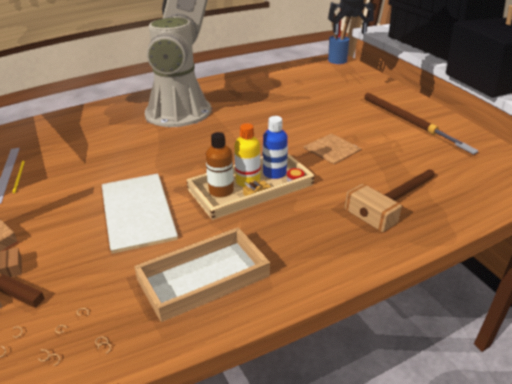

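View pics/side0.png

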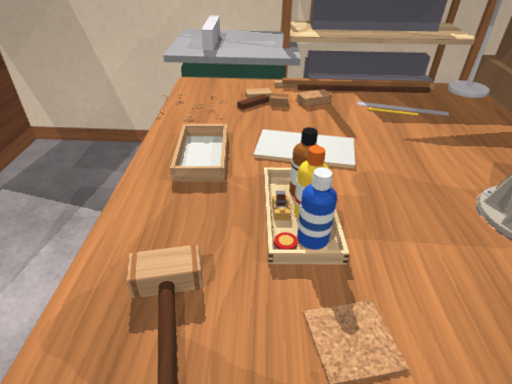

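View pics/wrist0.png

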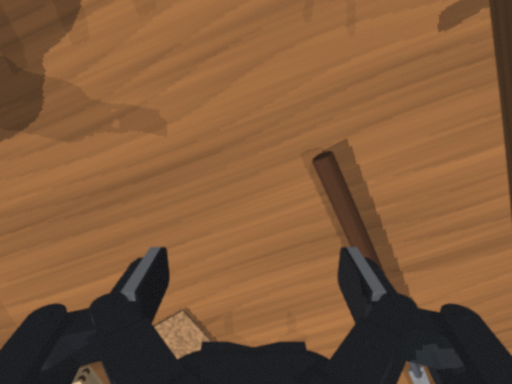

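The scene view shows the oil, glue and spirit caps at about (218,139), (247,130) and (275,122). The board is at (140,210), the mat at (333,148) and the tin at (296,174). In the side view the mat is at (355,340) and the plane at (281,205). Now I'll measure them.

```bash
cat > h.py <<'E'
import numpy as np,cv2
from rig import *
def ray(n,uv,st=None):
    c=camera_params(n); uv=np.array(uv,float).reshape(-1,1,2)
    q=cv2.undistortPoints(uv,c["intrinsics"],c["dist_coeffs"])[:,0]
    d=np.c_[q,np.ones(len(q))]
    if n=="wrist":
        T=np.eye(4);T[:3,:3]=st["eef_rot"];T[:3,3]=st["position"];T=T@c["T_tool_cam"]
    else: T=c["world_from_camera"]
    return T[:3,3],d@T[:3,:3].T
def onz(n,uv,z,st=None):
    o,d=ray(n,uv,st); return o+d*((z-o[2])/d[:,2])[:,None]
def cloud(n,d,st=None):
    v,u=np.mgrid[:384,:512]; o,r=ray(n,np.c_[u.ravel(),v.ravel()],st)
    P=o+r*d.ravel()[:,None]; P=P.reshape(384,512,3); P[d==0]=np.nan; return P
E
python3 - <<'E'
from h import *
for n in("scene","side"):
    z=np.load(n+"0.npz");p=z["p"];d=z["d"];P=cloud(n,d);hsv=cv2.cvtColor(p,cv2.COLOR_RGB2HSV)
    R,G,B=[p[...,i].astype(int) for i in range(3)]
    H,S,V=[hsv[...,i] for i in range(3)]
    inb=(P[...,0]>.3)&(P[...,0]<.9)&(abs(P[...,1])<.6)
    print(n,"table z",np.nanmedian(P[inb&(P[...,2]<.05)][:,2]), "heights")
    # caps: points higher than .14
    m=inb&(P[...,2]>.143)&(P[...,2]<.18)
    k,l,s,c=cv2.connectedComponentsWithStats(m.astype(np.uint8))
    for i in range(1,k):
        if s[i,4]>15:
            q=P[l==i];top=q[q[:,2]>.16]
            print("cap",c[i].round(1),s[i],p[l==i].mean(0).round(),q.mean(0).round(4),"zmax",q[:,2].max().round(4),"topmean",top.mean(0).round(4) if len(top) else None)
    # white board / mat
    for nm,m in(("board",(S<40)&(V>150)&inb&(P[...,2]<.03)),("red",((H<6)|(H>174))&(S>180)&(V>120)&inb)):
        k,l,s,c=cv2.connectedComponentsWithStats(m.astype(np.uint8))
        for i in range(1,k):
            if s[i,4]>25:
                ct=max(cv2.findContours((l==i).astype(np.uint8),cv2.RETR_EXTERNAL,cv2.CHAIN_APPROX_NONE)[0],key=len)
                zz={"board":.01,"red":.029}[nm]
                w=onz(n,ct[:,0],zz)
                r=cv2.minAreaRect(w[:,:2].astype(np.float32)*1000)
                print(nm,s[i],"rect mm",np.round(r[0],1),np.round(r[1],1),round(r[2],2),"depthz",np.nanmedian(P[l==i][:,2]).round(4))
E
python3 - <<'E'
import cv2
a=cv2.imread("pics/side0.png")
cv2.imwrite("pics/side0z.png",cv2.resize(a[120:384,240:420],None,fx=3,fy=3)[:600*2][:,:]if 0 else cv2.resize(a[120:320,240:420],None,fx=3,fy=3,interpolation=cv2.INTER_CUBIC))
a=cv2.imread("pics/scene0.png")
cv2.imwrite("pics/scene0z.png",cv2.resize(a[110:260,90:380],None,fx=2.7,fy=2.7,interpolation=cv2.INTER_CUBIC))
E
```

```text
scene table z 0.0005546515334144964 heights
cap [275.2 123. ] [269 117  14  13 160] [205. 202. 198.] [0.5018 0.0919 0.1578] zmax 0.1694 topmean [0.4987 0.0936 0.1644]
cap [246.5 130.4] [240 124  14  15 176] [194.  89.  25.] [0.5033 0.0117 0.158 ] zmax 0.1683 topmean [0.5001 0.0136 0.165 ]
cap [217.7 139.2] [211 132  15  15 186] [54. 38. 30.] [ 0.51   -0.0669  0.158 ] zmax 0.1689 topmean [ 0.5074 -0.0656  0.1653]
board [ 103  175   74   75 4021] rect mm [ 478.7 -279.1] [149.8 268.9] 81.37 depthz 0.011
board [ 153  244  100   58 2469] rect mm [ 751.6 -219.6] [ 77.7 206.9] 3.32 depthz 0.0053
board [ 368  352   82   32 1381] rect mm [1155.4   -8.9] [141.6  56.2] 89.68 depthz -0.75
red [287 170  11   9  28] rect mm [551.7 110.2] [38.  15.4] 1.85 depthz 0.0295
side table z -0.0004940696856134408 heights
cap [308.7 135.2] [301 128  16  16 224] [38. 35. 35.] [ 0.5039 -0.0528  0.1572] zmax 0.1664 topmean [ 0.5032 -0.0572  0.1639]
cap [315.6 154.4] [307 146  18  18 279] [180.  93.  37.] [0.4975 0.0256 0.1575] zmax 0.1661 topmean [0.4965 0.0216 0.1641]
cap [321.6 177.5] [312 168  20  20 342] [200. 199. 195.] [0.4955 0.1053 0.1582] zmax 0.1664 topmean [0.4946 0.1014 0.1642]
board [254 130  47  28 966] rect mm [ 553.  -286.1] [148.7 118.9] 81.79 depthz 0.0089
board [317 135  38  30 843] rect mm [ 396.4 -261.9] [149.  103.5] 81.95 depthz 0.0088
board [ 181  137   41   29 1033] rect mm [ 762.9 -232.5] [ 99.9 152.8] 3.58 depthz 0.0033
red [274 233  23  16 148] rect mm [551.  130.7] [42.7 40.7] 2.8 depthz 0.0279
```

View pics/side0z.png

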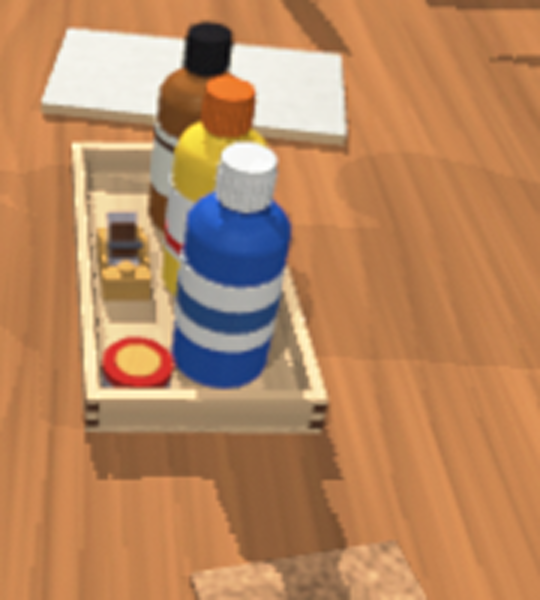

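View pics/scene0z.png

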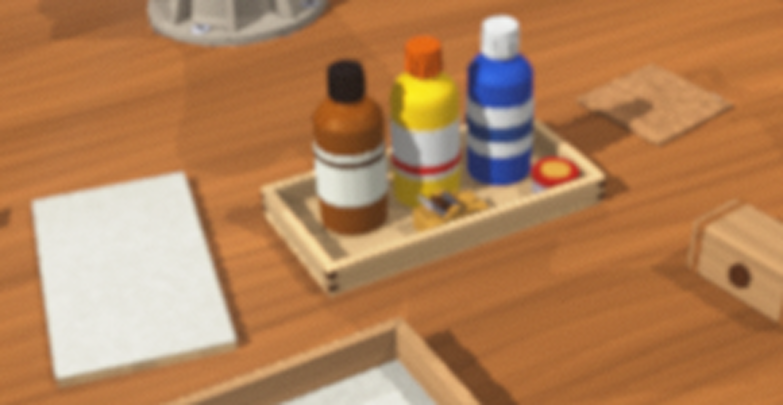

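```bash
python3 - <<'E'
from h import *
from scipy.optimize import least_squares
C={}
for n in("scene","side"):
    z=np.load(n+"0.npz");p=z["p"];C[n]=P=cloud(n,z["d"])
    x,y,zz=P[...,0],P[...,1],P[...,2]
    for nm,g in(("oil",(.507,-.062)),("glue",(.499,.017)),("spirit",(.496,.097))):
        for lo,hi,r in((.14,.163,.016),(.045,.108,.032)):
            m=(np.hypot(x-g[0],y-g[1])<r+.012)&(zz>lo)&(zz<hi);q=P[m][:,:2]
            if len(q)<20: continue
            s=least_squares(lambda c:np.hypot(*(q-c).T)-r,g,loss="soft_l1",f_scale=.002)
            print(n,nm,r,len(q),s.x.round(4),np.abs(s.fun).mean().round(4))
    # mat
    from math import degrees
    hsv=cv2.cvtColor(p,cv2.COLOR_RGB2HSV)
    # tray rim
    m=(zz>.024)&(zz<.036)&(x>.38)&(x<.64)&(y>-.2)&(y<.22)
    q=P[m][:,:2]; r=cv2.minAreaRect(q.astype(np.float32)*1000);print(n,"tray rim cloud",r)
    m=(zz>.010)&(zz<.05)&(x>.515)&(x<.58)&(y>-.1)&(y<.085)
    q=P[m];print("plane pts",len(q),q.min(0).round(3),q.max(0).round(3),q.mean(0).round(3))
E
python3 - <<'E'
import cv2
a=cv2.imread("pics/side0.png")
cv2.imwrite("pics/mat0z.png",cv2.resize(a[290:384,290:420],None,fx=5,fy=5,interpolation=cv2.INTER_CUBIC))
E
```

```text
scene oil 0.016 127 [ 0.5016 -0.0638] 0.0013
scene oil 0.032 591 [ 0.5021 -0.0636] 0.0012
scene glue 0.016 122 [0.4954 0.0155] 0.0011
scene glue 0.032 560 [0.4956 0.0155] 0.0013
scene spirit 0.016 109 [0.4944 0.0962] 0.0015
scene spirit 0.032 533 [0.4936 0.0962] 0.0013
scene tray rim cloud ((516.2982177734375, 13.973403930664062), (157.1503448486328, 294.2727966308594), 1.8399195671081543)
plane pts 826 [ 0.515 -0.095  0.01 ] [0.58  0.085 0.05 ] [ 0.537 -0.013  0.031]
side oil 0.016 161 [ 0.5025 -0.0611] 0.0009
side oil 0.032 203 [ 0.5027 -0.0616] 0.0007
side glue 0.016 185 [0.4959 0.0176] 0.0008
side glue 0.032 210 [0.4963 0.0171] 0.0006
side spirit 0.016 217 [0.494 0.098] 0.0007
side spirit 0.032 908 [0.4942 0.0982] 0.0006
side tray rim cloud ((515.4246826171875, 17.282943725585938), (148.0516357421875, 292.1498107910156), 2.437500238418579)
plane pts 609 [ 0.519 -0.065  0.01 ] [0.579 0.082 0.05 ] [0.548 0.013 0.028]
```

View pics/mat0z.png

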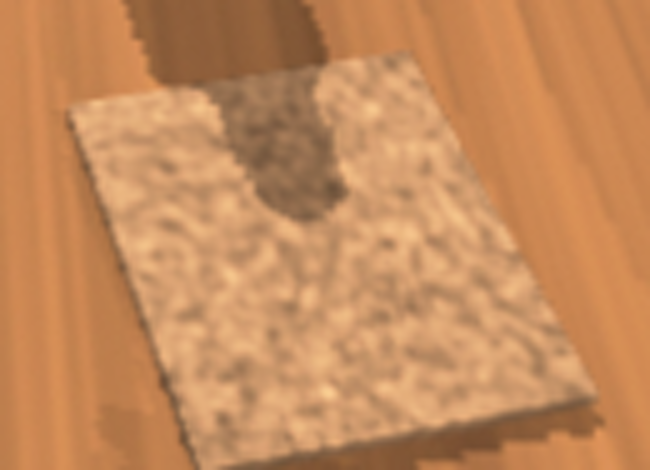

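```bash
cat > rel.py <<'E'
import sys
from h import *
from scipy.spatial.transform import Rotation as Ro
def rel(x,y,z,yaw):
    s=get_state(); R=s["eef_rot"]; c,n=np.cos(np.radians(yaw)),np.sin(np.radians(yaw))
    T=np.array([[c,n,0],[n,-c,0],[0,0,-1.]])
    sh=R.T@(np.array([x,y,z])-s["position"])*1000
    rv=Ro.from_matrix(R.T@T).as_rotvec(degrees=True)
    return s,sh.round(1),rv.round(2)
if __name__=="__main__":
    a=list(map(float,sys.argv[1:])); 
    for i in range(0,len(a),4):
        s,sh,rv=rel(*a[i:i+4]); print(sh,rv)
    print(s["t"],s["position"].round(4),"yaw",np.degrees(np.arctan2(s["eef_rot"][1,0],s["eef_rot"][0,0])).round(2),s["ft_force"].round(1),round(s["gripper_width"],3))
E
python3 - <<'E'
from h import *
c=[(304,311),(371.6,300.4),(409.2,369.6),(330.4,384)]
w=onz("side",c,.006);print(w.round(4),w[:4:2].mean(0),w[1::2].mean(0));print(np.linalg.norm(w-np.roll(w,-1,0),axis=1))
p=np.load("scene0.npz")["p"]
E
python3 rel.py .5 .09 .36 2.5
```

```text
[[0.5238 0.2702 0.006 ]
 [0.4085 0.2439 0.006 ]
 [0.3825 0.3598 0.006 ]
 [0.497  0.3853 0.006 ]] [0.45316134 0.31501405 0.006     ] [0.45276435 0.31458659 0.006     ]
[0.11827979 0.11880426 0.1173175  0.11814773]
[-317.6  438.1 -107. ] [4.000e-02 8.000e-02 6.728e+01]
0.15 [0.1985 0.5393 0.2526] yaw 69.78 [-0.2  0.2 -0.2] 0.999
```

>>> step_arm(targets=[[60, -30, 42, -10, 0, 0, 6.5], [60, -66, 92, -22, 0, 0, 14], [60, -102, 141, -34, 0, 0, 21.5], [60, -138, 190, -46, 0, 0, 29], [60, -174, 240, -58, 0, 0, 37], [60, -210, 290, -71, 0, 0, 44.5], [60, -246, 339, -83, 0, 0, 52], [60, -282, 389, -95, 0, 0, 60], [60, -308, 425, -104, 0, 0, 65.5], [60, -317.6, 438.1, -107, 0, 0, 67.3], [60, -317.6, 438.1, -107, 0, 0, 67.3], [60, -317.6, 438.1, -107, 0, 0, 67.3]])

```text
t: 1.65
position: [0.4992, 0.0913, 0.36]
eef_rot: [[0.999, 0.046, -0.001], [0.046, -0.999, 0.001], [-0.001, -0.001, -1.0]]
ft_force: [0.0, 0.4, 0.5]
gripper_width: 0.706
```

Run:
```python
from h import *
s=get_state();p,d=snapshot("wrist");np.savez("w1.npz",p=p,d=d,R=s["eef_rot"],t=s["position"])
cv2.imwrite("pics/w1.png",p[...,::-1]);print(s["t"],s["position"],s["eef_rot"][:,0],s["gripper_width"])
```

```text
1.65 [0.49915934 0.09130217 0.35998655] [ 0.99896293  0.04551882 -0.00104826] 0.7063443001598524
```

View pics/w1.png

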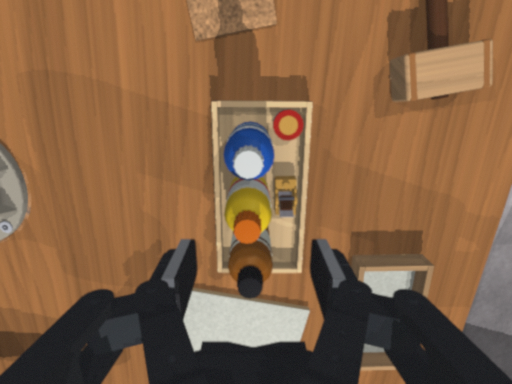

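The wrist view from above shows the caps at (249,161), (247,229) and (250,281). The tray spans (212-312, 101-272), the plane is at (286,197) and the tin at (289,124).

```bash
cat > wf.py <<'E'
from h import *
from scipy.optimize import least_squares
def load(f):
    z=np.load(f);st=dict(eef_rot=z["R"],position=z["t"]);return z["p"],z["d"],st,cloud("wrist",z["d"],st)
def caps(P,gs,ztop=.166,R=None):
    out=[]
    for g in gs:
        m=(np.hypot(P[...,0]-g[0],P[...,1]-g[1])<.028)&(P[...,2]>ztop-.006)&(P[...,2]<ztop+.012)
        k,l,s,c=cv2.connectedComponentsWithStats(m.astype(np.uint8)); 
        if k<2: out.append(None);continue
        i=1+s[1:,4].argmax(); ct=max(cv2.findContours((l==i).astype(np.uint8),0,1)[0],key=len)
        w=P[l==i]; (cx,cy),r=cv2.minEnclosingCircle(w[:,:2].astype(np.float32)*1000)
        out.append((round(cx,1),round(cy,1),round(r,1),w[:,2].mean().round(4),w[:,:2].mean(0).round(4),len(w)))
    return out
E
python3 - <<'E'
from wf import *
p,d,st,P=load("w1.npz");x,y,z=np.moveaxis(P,2,0)
print("floor",np.nanmedian(z[60:90,100:200]),np.nanmedian(z[210:250,290:298]))
for o in caps(P,[(.502,-.0625),(.4958,.0164),(.494,.0972)]):print(o)
m=(z>.024)&(z<.037)&(x>.43)&(x<.61)&(y>-.14)&(y<.18)
k,l,s,c=cv2.connectedComponentsWithStats(m.astype(np.uint8));i=1+s[1:,4].argmax()
q=P[l==i][:,:2].astype(np.float32)*1000
print("rim",cv2.minAreaRect(q))
hsv=cv2.cvtColor(p,cv2.COLOR_RGB2HSV);H,S,V=np.moveaxis(hsv,2,0)
m=(((H<8)|(H>172))&(S>170)&(x>.53)&(y>.08)&(y<.17)).astype(np.uint8)
w=onz("wrist",np.argwhere(m)[:,::-1],.029,st);print("tin",cv2.minEnclosingCircle(w[:,:2].astype(np.float32)*1000))
m=(z>.012)&(z<.05)&(x>.525)&(x<.58)&(y>-.05)&(y<.085)
k,l,s,c=cv2.connectedComponentsWithStats(m.astype(np.uint8))
for i in range(1,k):
    if s[i,4]>30:
        q=P[l==i];print("pl",s[i],q.min(0).round(4),q.max(0).round(4),cv2.minAreaRect(q[:,:2].astype(np.float32)*1000))
E
```

```text
floor 6.344849215458859e-05 0.006533899606373406
(501.3, -61.9, 16.1, np.float64(0.1656), array([ 0.5013, -0.0605]), 463)
(495.1, 15.7, 16.3, np.float64(0.1658), array([0.4948, 0.0172]), 553)
(492.4, 96.6, 16.3, np.float64(0.1659), array([0.4928, 0.097 ]), 654)
rim ((513.8157958984375, 14.502517700195312), (148.38568115234375, 290.2920837402344), 2.308326482772827)
tin ((548.7307739257812, 127.40412902832031), 21.89647102355957)
pl [300 152   7  44 119] [0.5771 0.0132 0.012 ] [0.58   0.0846 0.0323] ((578.5504760742188, 48.90077590942383), (2.8184823989868164, 71.48281860351562), 0.001109384698793292)
pl [275 177  23  41 843] [ 0.5362 -0.0194  0.012 ] [0.5728 0.0428 0.0446] ((554.9494018554688, 11.434883117675781), (34.13959884643555, 61.535255432128906), 3.7641372680664062)
```

```bash
python3 rel.py .5013 -.0615 .23 2.3 .5013 -.0615 .159 2.3
```

```text
[ -4.7 153.  130. ] [-0.03  0.05  0.33]
[ -4.7 153.  201. ] [-0.03  0.05  0.33]
1.7 [0.4991 0.0915 0.3601] yaw 2.63 [-0.   0.  -0.1] 0.704
```

>>> step_arm(targets=[[60, -0.5, 20, 17, 0, 0, 0], [60, -1.5, 60, 51, 0, 0, 0.1], [60, -3, 100, 85, 0, 0, 0.2], [60, -4.3, 140, 120, 0, 0, 0.3], [60, -4.7, 153, 130, 0, 0, 0.3], [60, -4.7, 153, 130, 0, 0, 0.3], [60, -4.7, 153, 150, 0, 0, 0.3], [60, -4.7, 153, 165, 0, 0, 0.3], [60, -4.7, 153, 165, 0, 0, 0.3], [60, -4.7, 153, 165, 0, 0, 0.3]])

```text
t: 2.95
position: [0.5024, -0.0624, 0.1961]
eef_rot: [[0.999, 0.039, 0.001], [0.039, -0.999, -0.0], [0.001, 0.0, -1.0]]
ft_force: [-0.3, 0.1, 0.4]
gripper_width: 0.704
```

```bash
python3 rel.py .5013 -.0615 .159 2.3
```

```text
[-1.1 -1.  37.1] [ 0.01 -0.06 -0.06]
2.95 [ 0.5024 -0.0624  0.1961] yaw 2.24 [-0.3  0.1  0.4] 0.704
```

>>> step_arm(targets=[[60, -1.1, -1, 15, 0, 0, 0], [60, -1.1, -1, 30, 0, 0, 0], [60, -1.1, -1, 37, 0, 0, 0], [60, -1.1, -1, 37, 0, 0, 0], [60, -1.1, -1, 37, 0, 0, 0], [20, -1.1, -1, 37, 0, 0, 0], [20, -1.1, -1, 37, 0, 0, 0], [20, -1.1, -1, 37, 0, 0, 0], [20, -1.1, -1, 37, 0, 0, 0], [20, -1.1, -1, 37, 0, 0, 0], [20, -1.1, -1, 37, 0, 0, 0], [20, -1.1, -1, 37, 0, 0, 0]])

```text
t: 4.45
position: [0.5015, -0.0621, 0.1589]
eef_rot: [[0.999, 0.038, 0.002], [0.038, -0.999, -0.0], [0.002, 0.0, -1.0]]
ft_force: [0.3, 0.1, 5.2]
gripper_width: 0.357
```

```bash
python3 rel.py .5013 -.0615 .22 2.3 .568 -.2925 .22 2.3 .568 -.2925 .164 2.3
```

```text
[ -0.1  -0.6 -61.1] [ 0.03 -0.09 -0.11]
[ 57.8 232.8 -60.9] [ 0.03 -0.09 -0.11]
[ 57.7 232.8  -4.9] [ 0.03 -0.09 -0.11]
4.45 [ 0.5015 -0.0621  0.1589] yaw 2.19 [0.3 0.1 5.2] 0.357
```

>>> step_arm(targets=[[20, 0, 0, -8, 0, 0, 0], [20, 0, 0, -25, 0, 0, 0], [20, 0, 0, -45, 0, 0, 0], [20, 0, 0, -58, 0, 0, 0], [20, 2, 6, -61, 0, 0, 0], [20, 6, 26, -61, 0, 0, 0], [20, 14, 56, -61, 0, 0, 0], [20, 22, 90, -61, 0, 0, 0], [20, 31, 125, -61, 0, 0, 0], [20, 39, 160, -61, 0, 0, 0], [20, 47, 190, -61, 0, 0, 0], [20, 53, 214, -61, 0, 0, 0], [20, 57, 228, -61, 0, 0, 0], [20, 57.8, 232.8, -61, 0, 0, 0], [20, 57.8, 232.8, -61, 0, 0, 0], [20, 57.8, 232.8, -45, 0, 0, 0], [20, 57.8, 232.8, -28, 0, 0, 0], [20, 57.8, 232.8, -18, 0, 0, 0], [20, 57.8, 232.8, -18, 0, 0, 0]])

```text
t: 6.82
position: [0.5668, -0.2913, 0.175]
eef_rot: [[0.999, 0.039, -0.002], [0.039, -0.999, 0.002], [-0.002, -0.002, -1.0]]
ft_force: [0.1, -0.5, -2.2]
gripper_width: 0.357
```

```bash
python3 rel.py .568 -.2925 .163 2.3;  python3 - <<'E'
from h import *
p,d=snapshot("scene");cv2.imwrite("pics/s2.png",cv2.resize(p[60:300,60:380],None,fx=2,fy=2)[...,::-1])
E
```

```text
[ 1.1  1.2 11.9] [-0.09  0.11 -0.08]
6.825 [ 0.5668 -0.2913  0.175 ] yaw 2.22 [ 0.1 -0.5 -2.2] 0.357
```

View pics/s2.png

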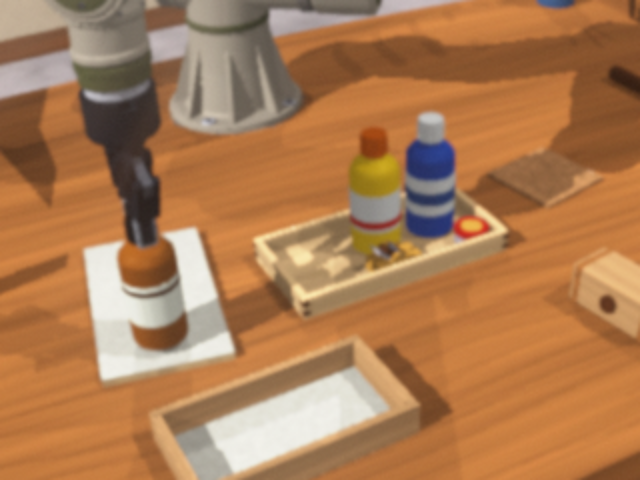

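The oil bottle hangs upright over the back end of the board. I'll lower it.

>>> step_arm(targets=[[20, 0, 0, 5, 0, 0, 0], [20, 0, 0, 9, 0, 0, 0], [20, 0, 0, 11, 0, 0, 0], [20, 0, 0, 12, 0, 0, 0], [20, 0, 0, 12, 0, 0, 0], [20, 0, 0, 12, 0, 0, 0]])

```text
t: 7.62
position: [0.5676, -0.2924, 0.1644]
eef_rot: [[0.999, 0.038, 0.0], [0.038, -0.999, -0.0], [0.0, 0.0, -1.0]]
ft_force: [0.3, -0.2, -2.6]
gripper_width: 0.355
```

>>> step_arm(targets=[[20, 0, 0, 1, 0, 0, 0], [20, 0, 0, 1.8, 0, 0, 0], [20, 0, 0, 1.8, 0, 0, 0], [20, 0, 0, 1.8, 0, 0, 0]])

```text
t: 8.12
position: [0.5676, -0.2924, 0.163]
eef_rot: [[0.999, 0.038, 0.001], [0.038, -0.999, -0.0], [0.001, 0.0, -1.0]]
ft_force: [-0.6, 0.6, 2.9]
gripper_width: 0.356
```

>>> step_arm(targets=[[60, 0, 0, 1.8, 0, 0, 0], [60, 0, 0, 1.8, 0, 0, 0], [60, 0, 0, 1.8, 0, 0, 0], [60, 0, 0, -10, 0, 0, 0], [60, 0, 0, -35, 0, 0, 0], [60, 0, 0, -62, 0, 0, 0], [60, -3, -16, -66, 0, 0, 0], [60, -11, -56, -66, 0, 0, 0], [60, -20, -102, -66, 0, 0, 0], [60, -29, -148, -66, 0, 0, 0], [60, -38, -195, -66, 0, 0, 0], [60, -47, -242, -66, 0, 0, 0], [60, -56, -285, -66, 0, 0, 0], [60, -60.8, -310.8, -60, 0, 0, 0], [60, -60.8, -310.8, -40, 0, 0, 0], [60, -60.8, -310.8, -33, 0, 0, 0], [60, -60.8, -310.8, -33, 0, 0, 0], [60, -60.8, -310.8, -33, 0, 0, 0]])

```text
t: 10.38
position: [0.4951, 0.0157, 0.1959]
eef_rot: [[0.999, 0.038, 0.001], [0.038, -0.999, 0.0], [0.001, 0.0, -1.0]]
ft_force: [-0.7, 0.6, 0.2]
gripper_width: 0.709
```

```bash
python3 rel.py .495 .016 .159 2.3
```

```text
[-0.2 -0.3 36.9] [ 0.   -0.04 -0.15]
10.375 [0.4951 0.0157 0.1959] yaw 2.15 [-0.7  0.6  0.2] 0.709
```

>>> step_arm(targets=[[60, -0.2, -0.3, 15, 0, 0, 0], [60, -0.2, -0.3, 30, 0, 0, 0], [60, -0.2, -0.3, 37, 0, 0, 0], [60, -0.2, -0.3, 37, 0, 0, 0], [60, -0.2, -0.3, 37, 0, 0, 0], [20, -0.2, -0.3, 37, 0, 0, 0], [20, -0.2, -0.3, 37, 0, 0, 0], [20, -0.2, -0.3, 37, 0, 0, 0], [20, -0.2, -0.3, 37, 0, 0, 0], [20, -0.2, -0.3, 37, 0, 0, 0], [20, -0.2, -0.3, 37, 0, 0, 0], [20, -0.2, -0.3, 37, 0, 0, 0]])

```text
t: 11.88
position: [0.4951, 0.0162, 0.1592]
eef_rot: [[0.999, 0.038, 0.001], [0.038, -0.999, -0.0], [0.001, 0.0, -1.0]]
ft_force: [-1.5, 0.0, 5.4]
gripper_width: 0.356
```

```bash
python3 rel.py .479 -.279 .22 2.3 .479 -.279 .163 2.3
```

```text
[-27.3 294.4 -60.8] [ 0.01 -0.07 -0.11]
[-27.3 294.4  -3.8] [ 0.01 -0.07 -0.11]
11.875 [0.4951 0.0162 0.1592] yaw 2.19 [-1.5  0.   5.4] 0.356
```

>>> step_arm(targets=[[20, 0, 0, -8, 0, 0, 0], [20, 0, 0, -25, 0, 0, 0], [20, 0, 0, -45, 0, 0, 0], [20, 0, 0, -58, 0, 0, 0], [20, -1, 10, -61, 0, 0, 0], [20, -3, 34, -61, 0, 0, 0], [20, -6, 68, -61, 0, 0, 0], [20, -10, 106, -61, 0, 0, 0], [20, -14, 146, -61, 0, 0, 0], [20, -17, 186, -61, 0, 0, 0], [20, -21, 226, -61, 0, 0, 0], [20, -24, 260, -61, 0, 0, 0], [20, -26.5, 285, -61, 0, 0, 0], [20, -27.3, 294.4, -61, 0, 0, 0], [20, -27.3, 294.4, -61, 0, 0, 0], [20, -27.3, 294.4, -45, 0, 0, 0], [20, -27.3, 294.4, -28, 0, 0, 0], [20, -27.3, 294.4, -16, 0, 0, 0], [20, -27.3, 294.4, -12, 0, 0, 0], [20, -27.3, 294.4, -12, 0, 0, 0]])

```text
t: 14.38
position: [0.4787, -0.2786, 0.1702]
eef_rot: [[0.999, 0.039, -0.0], [0.039, -0.999, 0.0], [-0.0, -0.0, -1.0]]
ft_force: [1.3, -0.4, -2.7]
gripper_width: 0.357
```

```bash
python3 rel.py .479 -.279 .163 2.3
```

```text
[0.3 0.4 7.2] [-0.02  0.02 -0.09]
14.375 [ 0.4787 -0.2786  0.1702] yaw 2.21 [ 1.3 -0.4 -2.7] 0.357
```

>>> step_arm(targets=[[20, 0, 0, 4, 0, 0, 0], [20, 0, 0, 6, 0, 0, 0], [20, 0, 0, 7.2, 0, 0, 0], [20, 0, 0, 7.7, 0, 0, 0], [20, 0, 0, 7.7, 0, 0, 0]])

```text
t: 15.0
position: [0.4787, -0.2792, 0.1632]
eef_rot: [[0.999, 0.038, 0.0], [0.038, -0.999, -0.0], [0.0, 0.0, -1.0]]
ft_force: [-0.9, -0.4, 0.9]
gripper_width: 0.353
```

```bash
python3 rel.py .4925 .0968 .196 2.3
```

```text
[  28.1 -375.1  -32.9] [ 0.02 -0.02 -0.12]
15.0 [ 0.4787 -0.2792  0.1632] yaw 2.18 [-0.9 -0.4  0.9] 0.353
```

>>> step_arm(targets=[[60, 0, 0, 0, 0, 0, 0], [60, 0, 0, 0, 0, 0, 0], [60, 0, 0, 0, 0, 0, 0], [60, 0, 0, -12, 0, 0, 0], [60, 0, 0, -37, 0, 0, 0], [60, 0, 0, -62, 0, 0, 0], [60, 1, -16, -67, 0, 0, 0], [60, 4, -60, -67, 0, 0, 0], [60, 8, -110, -67, 0, 0, 0], [60, 12, -160, -67, 0, 0, 0], [60, 16, -210, -67, 0, 0, 0], [60, 20, -260, -67, 0, 0, 0], [60, 24, -310, -67, 0, 0, 0], [60, 27, -355, -67, 0, 0, 0], [60, 28.1, -375.1, -62, 0, 0, 0], [60, 28.1, -375.1, -45, 0, 0, 0], [60, 28.1, -375.1, -33, 0, 0, 0], [60, 28.1, -375.1, -33, 0, 0, 0], [60, 28.1, -375.1, -33, 0, 0, 0]])

```text
t: 17.38
position: [0.4924, 0.0967, 0.196]
eef_rot: [[0.999, 0.038, 0.0], [0.038, -0.999, 0.0], [0.0, -0.0, -1.0]]
ft_force: [1.0, -0.9, -0.7]
gripper_width: 0.704
```

```bash
python3 rel.py .4925 .0968 .159 2.3
```

```text
[ 0.1 -0.1 37. ] [-0.01 -0.01 -0.15]
17.375 [0.4924 0.0967 0.196 ] yaw 2.15 [ 1.  -0.9 -0.7] 0.704
```

>>> step_arm(targets=[[60, 0, 0, 15, 0, 0, 0], [60, 0, 0, 30, 0, 0, 0], [60, 0, 0, 37, 0, 0, 0], [60, 0, 0, 37, 0, 0, 0], [60, 0, 0, 37, 0, 0, 0], [20, 0, 0, 37, 0, 0, 0], [20, 0, 0, 37, 0, 0, 0], [20, 0, 0, 37, 0, 0, 0], [20, 0, 0, 37, 0, 0, 0], [20, 0, 0, 37, 0, 0, 0], [20, 0, 0, 37, 0, 0, 0], [20, 0, 0, 37, 0, 0, 0]])

```text
t: 18.88
position: [0.4931, 0.0969, 0.1595]
eef_rot: [[0.999, 0.038, 0.002], [0.038, -0.999, 0.0], [0.002, -0.0, -1.0]]
ft_force: [-0.1, 0.9, 5.2]
gripper_width: 0.352
```

```bash
python3 rel.py .39 -.266 .22 2.3 .39 -.266 .163 2.3
```

```text
[-116.8  358.7  -60.8] [-0.01 -0.1  -0.11]
[-116.9  358.7   -3.8] [-0.01 -0.1  -0.11]
18.875 [0.4931 0.0969 0.1595] yaw 2.19 [-0.1  0.9  5.2] 0.352
```

>>> step_arm(targets=[[20, 0, 0, -8, 0, 0, 0], [20, 0, 0, -25, 0, 0, 0], [20, 0, 0, -45, 0, 0, 0], [20, 0, 0, -58, 0, 0, 0], [20, -4, 12, -61, 0, 0, 0], [20, -13, 40, -61, 0, 0, 0], [20, -26, 80, -61, 0, 0, 0], [20, -40, 122, -61, 0, 0, 0], [20, -54, 166, -61, 0, 0, 0], [20, -68, 210, -61, 0, 0, 0], [20, -82, 253, -61, 0, 0, 0], [20, -95, 292, -61, 0, 0, 0], [20, -106, 325, -61, 0, 0, 0], [20, -113, 348, -61, 0, 0, 0], [20, -116.8, 358.7, -61, 0, 0, 0], [20, -116.8, 358.7, -55, 0, 0, 0], [20, -116.8, 358.7, -38, 0, 0, 0], [20, -116.8, 358.7, -22, 0, 0, 0], [20, -116.8, 358.7, -12, 0, 0, 0], [20, -116.8, 358.7, -12, 0, 0, 0]])

```text
t: 21.38
position: [0.389, -0.2648, 0.1699]
eef_rot: [[0.999, 0.039, -0.001], [0.039, -0.999, 0.002], [-0.001, -0.002, -1.0]]
ft_force: [-1.2, -0.5, -1.6]
gripper_width: 0.352
```

```bash
python3 rel.py .39 -.266 .1632 2.3
```

```text
[0.9 1.2 6.7] [-0.1   0.08 -0.05]
21.375 [ 0.389  -0.2648  0.1699] yaw 2.25 [-1.2 -0.5 -1.6] 0.352
```

>>> step_arm(targets=[[20, 0, 0, 4, 0, 0, 0], [20, 0, 0, 6, 0, 0, 0], [20, 0, 0, 7, 0, 0, 0], [20, 0, 0, 7.5, 0, 0, 0], [20, 0, 0, 7.5, 0, 0, 0]])

```text
t: 22.0
position: [0.3895, -0.2661, 0.1635]
eef_rot: [[0.999, 0.038, 0.0], [0.038, -0.999, -0.0], [0.0, 0.0, -1.0]]
ft_force: [0.5, 0.0, -1.1]
gripper_width: 0.353
```

```bash
python3 rel.py .535 .06 .3 92.3
```

```text
[ 157.9 -320.3 -136.5] [ 2.000e-02 -1.000e-02 -9.012e+01]
22.0 [ 0.3895 -0.2661  0.1635] yaw 2.18 [ 0.5  0.  -1.1] 0.353
```

>>> step_arm(targets=[[20, 0, 0, 0.8, 0, 0, 0], [20, 0, 0, 0.8, 0, 0, 0], [60, 0, 0, 0.8, 0, 0, 0], [60, 0, 0, 0.8, 0, 0, 0], [60, 0, 0, 0.8, 0, 0, 0], [60, 0, 0, -15, 0, 0, 0], [60, 0, 0, -45, 0, 0, 0], [60, 0, 0, -80, 0, 0, 0], [85, 10, -20, -97, 0, 0, -8], [85, 23, -45, -97, 0, 0, -17], [85, 38, -75, -97, 0, 0, -26], [85, 54, -105, -97, 0, 0, -35], [85, 70, -135, -97, 0, 0, -44], [85, 85, -165, -97, 0, 0, -53], [85, 101, -195, -97, 0, 0, -62], [85, 115, -225, -97, 0, 0, -71], [85, 130, -252, -97, 0, 0, -80], [85, 140.9, -272.3, -97, 0, 0, -90], [85, 140.9, -272.3, -97, 0, 0, -90], [85, 140.9, -272.3, -97, 0, 0, -90]])

```text
t: 24.5
position: [0.5195, 0.0112, 0.2601]
eef_rot: [[-0.036, 0.999, -0.001], [0.999, 0.036, -0.0], [-0.0, -0.001, -1.0]]
ft_force: [-0.6, 0.1, -0.2]
gripper_width: 0.993
```

```bash
cat > w.py <<'E'
import sys
from h import *
n=sys.argv[1]
s=get_state();p,d=snapshot("wrist");np.savez(n+".npz",p=p,d=d,R=s["eef_rot"],t=s["position"])
q,_=snapshot("scene")
cv2.imwrite(f"pics/{n}.png",p[...,::-1]);cv2.imwrite(f"pics/{n}s.png",cv2.resize(q[60:300,60:380],None,fx=2,fy=2)[...,::-1]);print(s["t"],s["position"],s["eef_rot"][:,0],s["gripper_width"])
E
python3 w.py w2
python3 - <<'E'
from wf import *
p,d,st,P=load("w2.npz");x,y,z=np.moveaxis(P,2,0)
print("floor",np.nanmedian(z[(x>.5)&(x<.53)&(y>-.05)&(y<.08)]))
for lo in(.012,.016,.024,.03):
    m=(z>lo)&(z<.055)&(x>.525)&(x<.578)&(y>-.05)&(y<.075)
    k,l,s,c=cv2.connectedComponentsWithStats(m.astype(np.uint8));i=1+s[1:,4].argmax()
    q=P[l==i];print("pl",lo,s[i],q.max(0).round(4),cv2.minAreaRect(q[:,:2].astype(np.float32)*1000))
E
```

```text
24.5 [0.51950754 0.01115439 0.26006662] [-3.59810008e-02  9.99352461e-01 -1.62151561e-04] 0.9930835556405608
floor 0.3096919103788149
pl 0.012 [ 229  173   49   33 1377] [0.573  0.0426 0.0435] ((554.6817016601562, 11.441198348999023), (34.75510025024414, 61.513084411621094), 4.035488128662109)
pl 0.016 [ 229  174   49   32 1266] [0.573  0.0426 0.0435] ((554.6817016601562, 11.441198348999023), (34.75510025024414, 61.513084411621094), 4.035488128662109)
pl 0.024 [ 229  176   49   30 1139] [0.573  0.0426 0.0435] ((554.6968994140625, 11.260713577270508), (34.70711898803711, 61.19424819946289), 4.2195868492126465)
pl 0.03 [230 178  36  28 599] [0.5725 0.027  0.0435] ((555.338134765625, 4.593744277954102), (34.590816497802734, 41.798667907714844), 6.645373821258545)
```

View pics/w2.png

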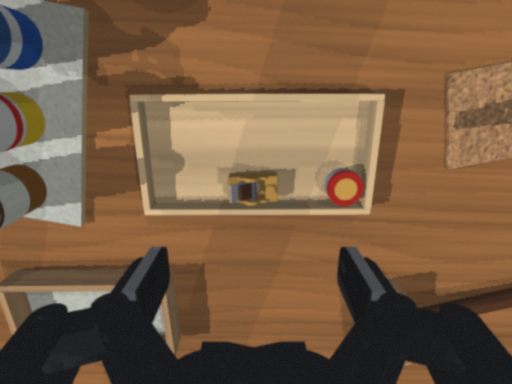

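View pics/w2s.png

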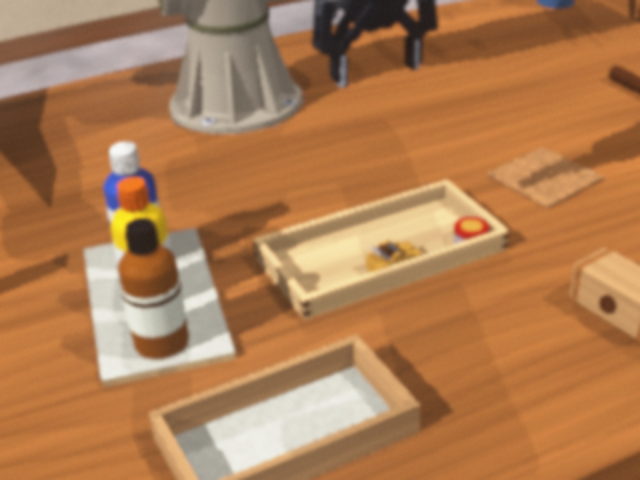

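Both views show the three bottles standing upright on the board. The tray holds only the plane, at (253,188) in the wrist view, and the tin, at (345,188). Next I'll check the real fingertip depth.

```bash
python3 - <<'E'
from wf import *
p,d,st,P=load("w2.npz")
Q=(P-st["position"])@st["eef_rot"]*1000
near=(d>0)&(Q[...,2]>-60)&(Q[...,2]<60)
for sl in((slice(None,),slice(80,200)),(slice(None),slice(300,420))):
    m=np.zeros_like(near);m[sl]=near[sl]
    q=Q[m]; print(q[:,2].max().round(1), np.percentile(q[:,2],[99,95,90]).round(1)); t=q[q[:,2]>q[:,2].max()-4];print(t.min(0).round(1),t.max(0).round(1))
E
python3 rel.py .5548 .0114 .08 93.5 .5548 .0114 .034 93.5
```

```text
9.4 [ 6.  -0.4 -6.4]
[-49.7 -11.3   5.4] [-42.7  10.4   9.4]
10.2 [ 6.1 -0.1 -5.8]
[ 41.4 -10.9   6.2] [48.1 10.  10.2]
[ -0.6  35.4 180.2] [-0.01  0.   -1.45]
[ -0.6  35.4 226.2] [-0.01  0.   -1.45]
24.6 [0.5195 0.0108 0.2602] yaw 92.05 [-0.1 -1.3  0.5] 0.995
```

>>> step_arm(targets=[[62, 0, 10, 20, 0, 0, -0.5], [62, -0.3, 22, 60, 0, 0, -1], [62, -0.5, 33, 85, 0, 0, -1.5], [62, -0.6, 35.4, 90, 0, 0, -1.5], [62, -0.6, 35.4, 90, 0, 0, -1.5], [62, -0.6, 35.4, 90, 0, 0, -1.5]])

```text
t: 25.35
position: [0.5556, 0.0119, 0.1717]
eef_rot: [[-0.064, 0.998, 0.002], [0.998, 0.064, -0.0], [-0.0, 0.002, -1.0]]
ft_force: [-0.1, -0.4, -0.5]
gripper_width: 0.727
```

```bash
python3 w.py w3
python3 - <<'E'
from wf import *
p,d,st,P=load("w3.npz")
Q=(P-st["position"])@st["eef_rot"]*1000
near=(d>0)&(Q[...,2]>-60)&(Q[...,2]<40)
for sl in((slice(None,),slice(80,250)),(slice(None),slice(265,420))):
    m=np.zeros_like(near);m[sl]=near[sl]
    q=Q[m]; print(q[:,2].max().round(1), np.percentile(q[:,2],[99,95,90]).round(1)); t=q[q[:,2]>q[:,2].max()-4];print(t.min(0).round(1),t.max(0).round(1))
E
python3 rel.py .5548 .0114 .06 93.5
```

```text
25.35 [0.55560026 0.01194348 0.17172152] [-6.36459808e-02  9.97972492e-01 -3.06837460e-04] 0.7272862459214532
17.1 [11.2  1.3 -8.5]
[-31.8  -9.2  13.2] [-31.1   8.9  17.1]
16.9 [11.6  2.  -7.2]
[ 29.9 -10.6  12.9] [36.2 10.2 16.9]
[ -0.6  -1.1 111.6] [0.12 0.02 0.17]
25.45 [0.5556 0.0121 0.1716] yaw 93.67 [-0.3 -0.9 -0.5] 0.729
```

View pics/w3.png

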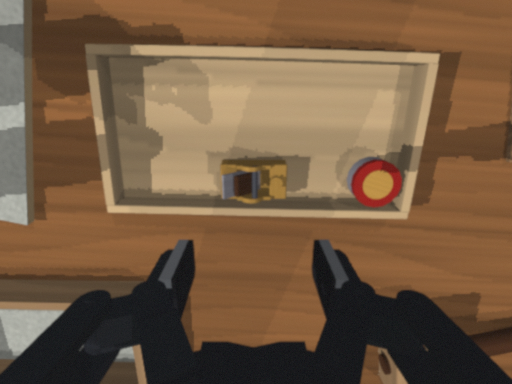

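Fingertips stand 17 mm ahead of the TCP at 62 mm opening, so TCP z should be 0.028 for tips 5 mm above the sole.

>>> step_arm(targets=[[83, -0.6, -1.1, 15, 0, 0, 0.1], [83, -0.6, -1.1, 50, 0, 0, 0.1], [83, -0.6, -1.1, 85, 0, 0, 0.1], [83, -0.6, -1.1, 98, 0, 0, 0.1], [83, -0.6, -1.1, 102, 0, 0, 0.1], [83, -0.6, -1.1, 102, 0, 0, 0.1]])

```text
t: 26.2
position: [0.5547, 0.0115, 0.069]
eef_rot: [[-0.063, 0.998, 0.001], [0.998, 0.063, -0.0], [-0.0, 0.001, -1.0]]
ft_force: [-0.3, -1.1, 0.3]
gripper_width: 0.971
```

```bash
python3 rel.py .5548 .0114 .0285 93.8
```

```text
[-0.1  0.  40.5] [ 0.07  0.01 -0.21]
26.2 [0.5547 0.0115 0.069 ] yaw 93.59 [-0.3 -1.1  0.3] 0.971
```

>>> step_arm(targets=[[83, 0, 0, 15, 0, 0, 0], [83, 0, 0, 28, 0, 0, 0], [83, 0, 0, 36, 0, 0, 0], [83, 0, 0, 40, 0, 0, 0], [83, 0, 0, 40, 0, 0, 0], [50, 0, 0, 40, 0, 0, 0], [50, 0, 0, 40, 0, 0, 0], [50, 0, 0, 40, 0, 0, 0], [50, 0, 0, 40, 0, 0, 0], [50, 0, 0, 40, 0, 0, 0], [50, 0, 0, 40, 0, 0, 0]])

```text
t: 27.58
position: [0.5548, 0.0115, 0.0291]
eef_rot: [[-0.063, 0.998, 0.002], [0.998, 0.063, 0.0], [-0.0, 0.002, -1.0]]
ft_force: [-0.4, 0.9, 6.1]
gripper_width: 0.706
```

```bash
python3 rel.py .453 .3148 .12 93.8 .453 .3148 .03 93.8
```

```text
[309.  -82.5 -91.1] [ 0.09  0.01 -0.21]
[309.  -82.6  -1.1] [ 0.09  0.01 -0.21]
27.575 [0.5548 0.0115 0.0291] yaw 93.59 [-0.4  0.9  6.1] 0.706
```

>>> step_arm(targets=[[50, 0, 0, -8, 0, 0, 0], [50, 0, 0, -28, 0, 0, 0], [50, 0, 0, -55, 0, 0, 0], [50, 0, 0, -80, 0, 0, 0], [50, 10, -3, -91, 0, 0, 0], [50, 34, -9, -91, 0, 0, 0], [50, 68, -18, -91, 0, 0, 0], [50, 108, -29, -91, 0, 0, 0], [50, 150, -40, -91, 0, 0, 0], [50, 192, -51, -91, 0, 0, 0], [50, 234, -62.5, -91, 0, 0, 0], [50, 272, -72.5, -91, 0, 0, 0], [50, 299, -80, -91, 0, 0, 0], [50, 309, -82.5, -91, 0, 0, 0], [50, 309, -82.5, -80, 0, 0, 0], [50, 309, -82.5, -55, 0, 0, 0], [50, 309, -82.5, -30, 0, 0, 0], [50, 309, -82.5, -18, 0, 0, 0], [50, 309, -82.5, -15, 0, 0, 0], [50, 309, -82.5, -15, 0, 0, 0]])

```text
t: 30.08
position: [0.4529, 0.3146, 0.0436]
eef_rot: [[-0.062, 0.998, 0.0], [0.998, 0.062, 0.0], [0.0, 0.001, -1.0]]
ft_force: [0.3, -0.6, -2.7]
gripper_width: 0.706
```

```bash
python3 rel.py .453 .3148 .029 93.8
python3 - <<'E'
from h import *
p,d=snapshot("side");cv2.imwrite("pics/m1.png",cv2.resize(p[150:384,200:460],None,fx=2.5,fy=2.5)[...,::-1])
E
```

```text
[ 0.2  0.1 14.6] [ 0.03 -0.01 -0.25]
30.075 [0.4529 0.3146 0.0436] yaw 93.55 [ 0.3 -0.6 -2.7] 0.706
```

View pics/m1.png

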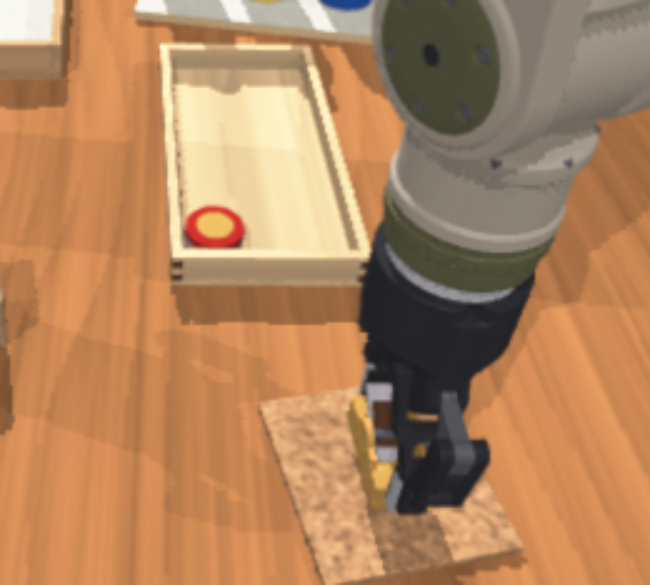

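The plane is held over the middle of the mat. The tin hasn't moved and the rest of the tray is empty. I'll lower it.

>>> step_arm(targets=[[50, 0, 0, 6, 0, 0, 0], [50, 0, 0, 11, 0, 0, 0], [50, 0, 0, 13.5, 0, 0, 0], [50, 0, 0, 14.5, 0, 0, 0], [50, 0, 0, 14.5, 0, 0, 0]])

```text
t: 30.75
position: [0.4522, 0.3148, 0.0291]
eef_rot: [[-0.063, 0.998, -0.0], [0.998, 0.063, -0.0], [-0.0, -0.0, -1.0]]
ft_force: [-1.8, -1.9, 3.1]
gripper_width: 0.705
```

>>> step_arm(targets=[[75, 0, 0, 0, 0, 0, 0], [84, 0, 0, 0, 0, 0, 0], [84, 0, 0, 0, 0, 0, 0], [84, 0, 0, -10, 0, 0, 0], [84, 0, 0, -30, 0, 0, 0], [84, 0, -5, -80, 0, 0, 0], [84, 0, -20, -130, 0, 0, 0], [84, 0, -30, -180, 0, 0, 0], [84, 0, -30, -210, 0, 0, 0], [84, 0, -30, -210, 0, 0, 0], [84, 0, -30, -210, 0, 0, 0]])

```text
t: 32.12
position: [0.4223, 0.3128, 0.2384]
eef_rot: [[-0.063, 0.998, -0.0], [0.998, 0.063, -0.0], [-0.0, -0.0, -1.0]]
ft_force: [0.4, 0.3, 0.2]
gripper_width: 0.982
```

```bash
python3 w.py w4
python3 - <<'E'
from wf import *
p,d,st,P=load("w4.npz");x,y,z=np.moveaxis(P,2,0)
m=(z>.014)&(z<.06)&(abs(x-.453)<.06)&(abs(y-.315)<.06)
k,l,s,c=cv2.connectedComponentsWithStats(m.astype(np.uint8));i=1+s[1:,4].argmax()
q=P[l==i];print("pl",s[i],q.max(0).round(4),cv2.minAreaRect(q[:,:2].astype(np.float32)*1000))
m=(z>.0035)&(z<.06)&(abs(x-.453)<.1)&(abs(y-.315)<.1)
k,l,s,c=cv2.connectedComponentsWithStats(m.astype(np.uint8));i=1+s[1:,4].argmax()
q=P[l==i];print("mat",s[i],np.median(q[:,2]),cv2.minAreaRect(q[:,:2].astype(np.float32)*1000))
E
python3 rel.py .4785 -.2792 .3 2.3
```

```text
32.125 [0.42227791 0.31275524 0.23843711] [-6.25099800e-02  9.98044335e-01 -8.39434875e-05] 0.9817881809483755
pl [ 228  175   53   34 1472] [0.4707 0.3459 0.0441] ((452.4772033691406, 314.4998474121094), (34.73859786987305, 61.84669876098633), 3.3744595050811768)
mat [ 195  130  111  106 8811] 0.006153502580262649 ((452.09381103515625, 312.3053894042969), (120.49769592285156, 120.23475646972656), 13.166378021240234)
[-594.1   19.4  -62. ] [-6.000e-02  1.500e-01  9.128e+01]
32.225 [0.4219 0.3125 0.2374] yaw 93.58 [-0.2 -0.3  0. ] 0.984
```

View pics/w4.png

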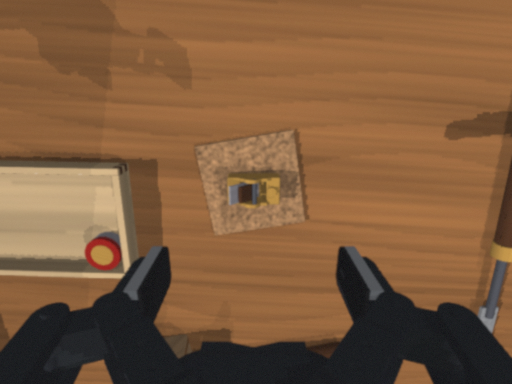

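The plane stands on its sole at (253,192) in the wrist view, 2 mm from the middle of the mat. Now I'll return the bottles.

```bash
python3 rel.py .3895 -.2661 .24 2.3
```

```text
[-575.5  -68.4   -1.9] [-6.000e-02  1.500e-01  9.128e+01]
32.225 [0.4219 0.3125 0.2374] yaw 93.58 [-0.2 -0.3  0. ] 0.984
```

>>> step_arm(targets=[[60, -20, -2, -2, 0, 0, 3], [60, -60, -7, -2, 0, 0, 9], [60, -104, -12, -2, 0, 0, 16], [60, -148, -17, -2, 0, 0, 23], [60, -192, -22, -2, 0, 0, 30], [60, -236, -28, -2, 0, 0, 37], [60, -280, -33, -2, 0, 0, 44], [60, -324, -38, -2, 0, 0, 51], [60, -368, -44, -2, 0, 0, 58], [60, -412, -49, -2, 0, 0, 65], [60, -456, -54, -2, 0, 0, 72], [60, -500, -59, -2, 0, 0, 79], [60, -540, -64, -2, 0, 0, 86], [60, -566, -67, -2, 0, 0, 90], [60, -575.5, -68.4, -2, 0, 0, 91.3], [60, -575.5, -68.4, -2, 0, 0, 91.3], [60, -575.5, -68.4, -2, 0, 0, 91.3]])

```text
t: 34.35
position: [0.39, -0.2647, 0.2406]
eef_rot: [[0.999, 0.041, -0.0], [0.041, -0.999, 0.001], [-0.0, -0.001, -1.0]]
ft_force: [1.2, 0.7, -0.2]
gripper_width: 0.701
```

```bash
python3 rel.py .3895 -.2661 .1635 2.3;python3 w.py w5
python3 - <<'E'
from wf import *
p,d,st,P=load("w5.npz")
for o in caps(P,[(.568,-.292),(.479,-.279),(.3895,-.266)],.17):print(o)
s,ds=snapshot("scene");P=cloud("scene",ds)
for o in caps(P,[(.568,-.292),(.479,-.279),(.3895,-.266)],.17):print(o)
E
```

```text
[-0.5  1.4 77.1] [-0.05  0.02  0.05]
34.35 [ 0.39   -0.2647  0.2406] yaw 2.35 [ 1.2  0.7 -0.2] 0.701
34.35 [ 0.38998171 -0.26471534  0.2406286 ] [ 9.99157512e-01  4.10380992e-02 -3.76200415e-04] 0.7008342091582217
(567.0, -292.5, 16.9, np.float64(0.1692), array([ 0.565 , -0.2917]), 1383)
(478.0, -279.0, 16.4, np.float64(0.1694), array([ 0.4768, -0.2778]), 1465)
(390.0, -266.8, 16.1, np.float64(0.1698), array([ 0.3897, -0.2656]), 1529)
(569.8, -293.7, 18.0, np.float64(0.1685), array([ 0.5725, -0.2948]), 134)
(480.9, -282.1, 17.2, np.float64(0.1692), array([ 0.4837, -0.281 ]), 104)
(393.4, -268.6, 17.3, np.float64(0.1694), array([ 0.396 , -0.2689]), 83)
```

View pics/w5s.png

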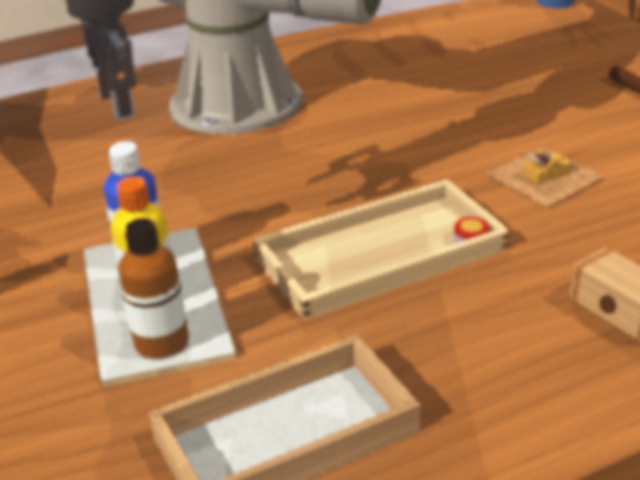

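All three bottles stand where I put them, to within 1 mm, and the plane is on the mat at about (545,165) in the scene crop.

>>> step_arm(targets=[[60, -0.5, 1.4, 15, 0, 0, 0], [60, -0.5, 1.4, 40, 0, 0, 0], [60, -0.5, 1.4, 62, 0, 0, 0], [60, -0.5, 1.4, 74, 0, 0, 0], [60, -0.5, 1.4, 77, 0, 0, 0], [60, -0.5, 1.4, 77, 0, 0, 0], [60, -0.5, 1.4, 77, 0, 0, 0], [20, -0.5, 1.4, 77, 0, 0, 0], [20, -0.5, 1.4, 77, 0, 0, 0], [20, -0.5, 1.4, 77, 0, 0, 0], [20, -0.5, 1.4, 77, 0, 0, 0], [20, -0.5, 1.4, 77, 0, 0, 0], [20, -0.5, 1.4, 77, 0, 0, 0], [20, -0.5, 1.4, 77, 0, 0, 0]])

```text
t: 36.25
position: [0.3901, -0.2676, 0.1645]
eef_rot: [[0.999, 0.04, 0.001], [0.04, -0.999, -0.001], [0.001, 0.001, -1.0]]
ft_force: [-1.4, -0.1, 6.0]
gripper_width: 0.361
```

```bash
python3 rel.py .4928 .0969 .22 2.3 .4928 .0969 .16 2.3
```

```text
[ 117.2 -360.   -55.8] [ 0.06 -0.05 -0.02]
[ 117.1 -360.1    4.2] [ 0.06 -0.05 -0.02]
36.25 [ 0.3901 -0.2676  0.1645] yaw 2.28 [-1.4 -0.1  6. ] 0.361
```

>>> step_arm(targets=[[20, 0, 0, -8, 0, 0, 0], [20, 0, 0, -25, 0, 0, 0], [20, 0, 0, -45, 0, 0, 0], [20, 0, 0, -58, 0, 0, 0], [20, 4, -12, -61, 0, 0, 0], [20, 13, -40, -61, 0, 0, 0], [20, 26, -80, -61, 0, 0, 0], [20, 40, -122, -61, 0, 0, 0], [20, 54, -166, -61, 0, 0, 0], [20, 68, -210, -61, 0, 0, 0], [20, 82, -253, -61, 0, 0, 0], [20, 95, -292, -61, 0, 0, 0], [20, 106, -325, -61, 0, 0, 0], [20, 113, -348, -61, 0, 0, 0], [20, 116.9, -358.9, -61, 0, 0, 0], [20, 116.9, -358.9, -55, 0, 0, 0], [20, 116.9, -358.9, -38, 0, 0, 0], [20, 116.9, -358.9, -22, 0, 0, 0], [20, 116.9, -358.9, -10, 0, 0, 0], [20, 116.9, -358.9, -10, 0, 0, 0]])

```text
t: 38.75
position: [0.4913, 0.0955, 0.1727]
eef_rot: [[0.999, 0.039, -0.002], [0.039, -0.999, -0.0], [-0.002, 0.0, -1.0]]
ft_force: [-0.7, 0.4, -2.1]
gripper_width: 0.355
```

```bash
python3 rel.py .4925 .0957 .1605 2.3
```

```text
[ 1.2 -0.2 12.2] [ 0.    0.14 -0.07]
38.75 [0.4913 0.0955 0.1727] yaw 2.23 [-0.7  0.4 -2.1] 0.355
```

>>> step_arm(targets=[[20, 0.5, 0, 5, 0, 0, 0], [20, 0.5, 0, 9, 0, 0, 0], [20, 0.5, 0, 11, 0, 0, 0], [20, 0.5, 0, 12, 0, 0, 0], [20, 0.5, 0, 12, 0, 0, 0], [20, 0.5, 0, 12, 0, 0, 0]])

```text
t: 39.5
position: [0.4929, 0.0962, 0.1619]
eef_rot: [[0.999, 0.04, 0.0], [0.04, -0.999, 0.0], [0.0, -0.0, -1.0]]
ft_force: [-1.0, 0.3, -2.3]
gripper_width: 0.354
```

```bash
python3 rel.py .4925 .0957 .1605 2.3
```

```text
[-0.4  0.5  1.4] [-0.   -0.01 -0.01]
39.5 [0.4929 0.0962 0.1619] yaw 2.29 [-1.   0.3 -2.3] 0.354
```

>>> step_arm(targets=[[20, -0.4, 0.5, 0.5, 0, 0, 0], [20, -0.4, 0.5, 1.2, 0, 0, 0], [20, -0.4, 0.5, 1.8, 0, 0, 0], [20, -0.4, 0.5, 1.8, 0, 0, 0]])

```text
t: 40.0
position: [0.4925, 0.0957, 0.1605]
eef_rot: [[0.999, 0.04, 0.0], [0.04, -0.999, 0.0], [0.0, -0.0, -1.0]]
ft_force: [-2.8, 0.5, 4.5]
gripper_width: 0.356
```

```bash
python3 rel.py .478 -.279 .23 2.3 .478 -.279 .20 2.3
```

```text
[-29.4 373.8 -69.5] [-0.01 -0.03 -0.01]
[-29.4 373.8 -39.5] [-0.01 -0.03 -0.01]
40.0 [0.4925 0.0957 0.1605] yaw 2.29 [-2.8  0.5  4.5] 0.356
```

Contact made. I'll release it and go to the glue bottle.

>>> step_arm(targets=[[60, 0, 0, 0, 0, 0, 0], [60, 0, 0, 0, 0, 0, 0], [60, 0, 0, 0, 0, 0, 0], [60, 0, 0, -12, 0, 0, 0], [60, 0, 0, -37, 0, 0, 0], [60, 0, 0, -64, 0, 0, 0], [60, -1, 16, -69, 0, 0, 0], [60, -5, 60, -69, 0, 0, 0], [60, -9, 110, -69, 0, 0, 0], [60, -13, 160, -69, 0, 0, 0], [60, -17, 210, -69, 0, 0, 0], [60, -21, 260, -69, 0, 0, 0], [60, -25, 310, -69, 0, 0, 0], [60, -28, 353, -69, 0, 0, 0], [60, -29.4, 373.8, -64, 0, 0, 0], [60, -29.4, 373.8, -48, 0, 0, 0], [60, -29.4, 373.8, -36, 0, 0, 0], [60, -29.4, 373.8, -36, 0, 0, 0], [60, -29.4, 373.8, -36, 0, 0, 0], [60, -29.4, 373.8, -36, 0, 0, 0]])

```text
t: 42.5
position: [0.4784, -0.2787, 0.1966]
eef_rot: [[0.999, 0.041, 0.001], [0.041, -0.999, -0.001], [0.001, 0.001, -1.0]]
ft_force: [-0.0, 0.6, 0.4]
gripper_width: 0.703
```

```bash
python3 rel.py .478 -.2787 .1635 2.3
```

```text
[-0.4 -0.  33.1] [ 0.04 -0.05  0.05]
42.5 [ 0.4784 -0.2787  0.1966] yaw 2.35 [-0.   0.6  0.4] 0.703
```

>>> step_arm(targets=[[60, -0.4, 0, 15, 0, 0, 0], [60, -0.4, 0, 27, 0, 0, 0], [60, -0.4, 0, 33, 0, 0, 0], [60, -0.4, 0, 33, 0, 0, 0], [60, -0.4, 0, 33, 0, 0, 0], [20, -0.4, 0, 33, 0, 0, 0], [20, -0.4, 0, 33, 0, 0, 0], [20, -0.4, 0, 33, 0, 0, 0], [20, -0.4, 0, 33, 0, 0, 0], [20, -0.4, 0, 33, 0, 0, 0], [20, -0.4, 0, 33, 0, 0, 0], [20, -0.4, 0, 33, 0, 0, 0]])

```text
t: 44.0
position: [0.4781, -0.2794, 0.1636]
eef_rot: [[0.999, 0.04, 0.001], [0.04, -0.999, -0.001], [0.001, 0.001, -1.0]]
ft_force: [1.4, 0.0, 5.3]
gripper_width: 0.354
```

```bash
python3 rel.py .495 .016 .22 2.3 .495 .016 .16 2.3
```

```text
[  28.8 -294.4  -56.6] [ 0.05 -0.08 -0.01]
[  28.7 -294.5    3.4] [ 0.05 -0.08 -0.01]
44.0 [ 0.4781 -0.2794  0.1636] yaw 2.29 [1.4 0.  5.3] 0.354
```

>>> step_arm(targets=[[20, 0, 0, -8, 0, 0, 0], [20, 0, 0, -25, 0, 0, 0], [20, 0, 0, -45, 0, 0, 0], [20, 0, 0, -58, 0, 0, 0], [20, 1, -10, -61, 0, 0, 0], [20, 3, -34, -61, 0, 0, 0], [20, 6.5, -68, -61, 0, 0, 0], [20, 10.5, -106, -61, 0, 0, 0], [20, 14.5, -146, -61, 0, 0, 0], [20, 18, -186, -61, 0, 0, 0], [20, 22, -226, -61, 0, 0, 0], [20, 25.5, -260, -61, 0, 0, 0], [20, 28, -285, -61, 0, 0, 0], [20, 28.8, -294.4, -61, 0, 0, 0], [20, 28.8, -294.4, -61, 0, 0, 0], [20, 28.8, -294.4, -45, 0, 0, 0], [20, 28.8, -294.4, -28, 0, 0, 0], [20, 28.8, -294.4, -14, 0, 0, 0], [20, 28.8, -294.4, -8, 0, 0, 0], [20, 28.8, -294.4, -8, 0, 0, 0]])

```text
t: 46.5
position: [0.4944, 0.016, 0.1707]
eef_rot: [[0.999, 0.039, -0.001], [0.039, -0.999, 0.0], [-0.001, -0.0, -1.0]]
ft_force: [0.0, -0.1, -2.4]
gripper_width: 0.358
```

>>> step_arm(targets=[[20, 0, 0, 4, 0, 0, 0], [20, 0, 0, 7, 0, 0, 0], [20, 0, 0, 9.5, 0, 0, 0], [20, 0, 0, 10, 0, 0, 0], [20, 0, 0, 10, 0, 0, 0]])

```text
t: 47.12
position: [0.4946, 0.0163, 0.161]
eef_rot: [[0.999, 0.04, 0.0], [0.04, -0.999, 0.0], [0.0, -0.0, -1.0]]
ft_force: [0.1, 0.1, -3.7]
gripper_width: 0.359
```

```bash
python3 rel.py .4951 .0161 .1596 2.3
```

```text
[0.5 0.2 1.4] [-0.01 -0.   -0.01]
47.125 [0.4946 0.0163 0.161 ] yaw 2.29 [ 0.1  0.1 -3.7] 0.359
```

>>> step_arm(targets=[[20, 0.5, 0.2, 0.5, 0, 0, 0], [20, 0.5, 0.2, 1.2, 0, 0, 0], [20, 0.5, 0.2, 1.8, 0, 0, 0], [20, 0.5, 0.2, 1.8, 0, 0, 0]])

```text
t: 47.62
position: [0.4953, 0.0161, 0.1596]
eef_rot: [[0.999, 0.04, 0.001], [0.04, -0.999, 0.0], [0.001, 0.0, -1.0]]
ft_force: [-0.4, 0.8, 1.9]
gripper_width: 0.359
```

```bash
python3 rel.py .5673 -.2925 .198 2.3
```

```text
[ 59.6 311.2 -38.4] [ 0.   -0.04 -0.01]
47.625 [0.4953 0.0161 0.1596] yaw 2.29 [-0.4  0.8  1.9] 0.359
```

>>> step_arm(targets=[[60, 0, 0, 0, 0, 0, 0], [60, 0, 0, 0, 0, 0, 0], [60, 0, 0, 0, 0, 0, 0], [60, 0, 0, -12, 0, 0, 0], [60, 0, 0, -37, 0, 0, 0], [60, 0, 0, -64, 0, 0, 0], [60, 3, 16, -69, 0, 0, 0], [60, 10, 54, -69, 0, 0, 0], [60, 19, 100, -69, 0, 0, 0], [60, 28, 146, -69, 0, 0, 0], [60, 37, 192, -69, 0, 0, 0], [60, 46, 238, -69, 0, 0, 0], [60, 54, 282, -69, 0, 0, 0], [60, 58.5, 305, -69, 0, 0, 0], [60, 59.6, 311.2, -64, 0, 0, 0], [60, 59.6, 311.2, -48, 0, 0, 0], [60, 59.6, 311.2, -37, 0, 0, 0], [60, 59.6, 311.2, -37, 0, 0, 0], [60, 59.6, 311.2, -37, 0, 0, 0], [60, 59.6, 311.2, -37, 0, 0, 0]])

```text
t: 50.12
position: [0.5675, -0.2923, 0.1969]
eef_rot: [[0.999, 0.04, 0.001], [0.04, -0.999, -0.001], [0.001, 0.001, -1.0]]
ft_force: [0.4, 0.0, 0.1]
gripper_width: 0.702
```

```bash
python3 rel.py .5673 -.2925 .1635 2.3
```

```text
[-0.2  0.2 33.4] [ 0.04 -0.06  0.02]
50.125 [ 0.5675 -0.2923  0.1969] yaw 2.32 [0.4 0.  0.1] 0.702
```

>>> step_arm(targets=[[60, -0.2, 0.2, 15, 0, 0, 0], [60, -0.2, 0.2, 27, 0, 0, 0], [60, -0.2, 0.2, 33, 0, 0, 0], [60, -0.2, 0.2, 33, 0, 0, 0], [60, -0.2, 0.2, 33, 0, 0, 0], [20, -0.2, 0.2, 33, 0, 0, 0], [20, -0.2, 0.2, 33, 0, 0, 0], [20, -0.2, 0.2, 33, 0, 0, 0], [20, -0.2, 0.2, 33, 0, 0, 0], [20, -0.2, 0.2, 33, 0, 0, 0], [20, -0.2, 0.2, 33, 0, 0, 0], [20, -0.2, 0.2, 33, 0, 0, 0]])

```text
t: 51.62
position: [0.5674, -0.293, 0.1639]
eef_rot: [[0.999, 0.04, 0.001], [0.04, -0.999, -0.001], [0.001, 0.001, -1.0]]
ft_force: [1.6, -0.2, 5.6]
gripper_width: 0.354
```

```bash
python3 rel.py .5013 -.062 .22 2.3
```

```text
[ -56.8 -233.4  -56.4] [ 0.05 -0.08 -0.01]
51.625 [ 0.5674 -0.293   0.1639] yaw 2.29 [ 1.6 -0.2  5.6] 0.354
```

>>> step_arm(targets=[[20, 0, 0, -8, 0, 0, 0], [20, 0, 0, -25, 0, 0, 0], [20, 0, 0, -45, 0, 0, 0], [20, 0, 0, -58, 0, 0, 0], [20, -2, -6, -61, 0, 0, 0], [20, -6, -26, -61, 0, 0, 0], [20, -14, -56, -61, 0, 0, 0], [20, -22, -90, -61, 0, 0, 0], [20, -30, -125, -61, 0, 0, 0], [20, -39, -160, -61, 0, 0, 0], [20, -46, -190, -61, 0, 0, 0], [20, -52, -214, -61, 0, 0, 0], [20, -56, -228, -61, 0, 0, 0], [20, -56.8, -232.7, -61, 0, 0, 0], [20, -56.8, -232.7, -61, 0, 0, 0], [20, -56.8, -232.7, -45, 0, 0, 0], [20, -56.8, -232.7, -28, 0, 0, 0], [20, -56.8, -232.7, -14, 0, 0, 0], [20, -56.8, -232.7, -8, 0, 0, 0], [20, -56.8, -232.7, -8, 0, 0, 0]])

```text
t: 54.12
position: [0.5007, -0.0627, 0.1709]
eef_rot: [[0.999, 0.04, -0.001], [0.04, -0.999, 0.0], [-0.001, -0.0, -1.0]]
ft_force: [0.2, 0.3, -2.2]
gripper_width: 0.352
```

>>> step_arm(targets=[[20, 0, 0, 4, 0, 0, 0], [20, 0, 0, 7, 0, 0, 0], [20, 0, 0, 9.5, 0, 0, 0], [20, 0, 0, 10, 0, 0, 0], [20, 0, 0, 10, 0, 0, 0]])

```text
t: 54.75
position: [0.5009, -0.0624, 0.1612]
eef_rot: [[0.999, 0.04, 0.0], [0.04, -0.999, 0.0], [0.0, -0.0, -1.0]]
ft_force: [0.3, -0.5, -3.1]
gripper_width: 0.354
```

```bash
python3 rel.py .5013 -.0626 .1598 2.3
```

```text
[0.4 0.2 1.4] [-0.   -0.01 -0.01]
54.75 [ 0.5009 -0.0624  0.1612] yaw 2.29 [ 0.3 -0.5 -3.1] 0.354
```

>>> step_arm(targets=[[20, 0.4, 0.2, 0.6, 0, 0, 0], [20, 0.4, 0.2, 1.3, 0, 0, 0], [20, 0.4, 0.2, 1.9, 0, 0, 0], [20, 0.4, 0.2, 1.9, 0, 0, 0], [60, 0.4, 0.2, 1.9, 0, 0, 0], [60, 0.4, 0.2, 1.9, 0, 0, 0], [60, 0.4, 0.2, 1.9, 0, 0, 0], [60, 0.4, 0.2, -12, 0, 0, 0], [60, 0.4, 0.2, -40, 0, 0, 0], [60, 0.4, 0.2, -80, 0, 0, 0], [60, 1, -30, -120, 0, 0, 0], [60, 2, -70, -160, 0, 0, 0], [60, 3, -110, -190, 0, 0, 0], [60, 4, -145, -199, 0, 0, 0], [60, 4, -153, -199, 0, 0, 0], [60, 4, -153, -199, 0, 0, 0], [60, 4, -153, -199, 0, 0, 0], [60, 4, -153, -199, 0, 0, 0]])

```text
t: 57.0
position: [0.4986, 0.0896, 0.3598]
eef_rot: [[0.999, 0.038, -0.001], [0.038, -0.999, -0.0], [-0.001, 0.0, -1.0]]
ft_force: [-0.1, 0.3, -0.5]
gripper_width: 0.702
```

```bash
python3 w.py w6
python3 - <<'E'
from wf import *
g=[(.502,-.0625),(.4958,.0164),(.494,.0972)]
for f in("w1","w6"):
    p,d,st,P=load(f+".npz")
    for o in caps(P,g):print(f,o)
for n in("scene","side"):
    s,ds=snapshot(n);Pa=cloud(n,np.load(n+"0.npz")["d"]);Pb=cloud(n,ds)
    for a,b in zip(caps(Pa,g),caps(Pb,g)):print(n,a,b)
    cv2.imwrite(f"pics/fin_{n}.png",s[...,::-1])
    df=np.abs(s.astype(int)-np.load(n+"0.npz")["p"]).max(2)
p,d,st,P=load("w6.npz");x,y,z=np.moveaxis(P,2,0)
H,S,V=np.moveaxis(cv2.cvtColor(p,cv2.COLOR_RGB2HSV),2,0)
m=(((H<8)|(H>172))&(S>170)&(x>.53)&(y>.08)&(y<.17)).astype(np.uint8)
w=onz("wrist",np.argwhere(m)[:,::-1],.029,st);print("tin",cv2.minEnclosingCircle(w[:,:2].astype(np.float32)*1000))
E
```

```text
57.0 [0.49861997 0.08959862 0.3597607 ] [ 9.99265064e-01  3.83197844e-02 -9.62531690e-04] 0.7018400640449063
w1 (501.3, -61.9, 16.1, np.float64(0.1656), array([ 0.5013, -0.0605]), 463)
w1 (495.1, 15.7, 16.3, np.float64(0.1658), array([0.4949, 0.0172]), 553)
w1 (492.4, 96.6, 16.3, np.float64(0.1659), array([0.4929, 0.097 ]), 654)
w6 (502.6, -62.2, 16.3, np.float64(0.1655), array([ 0.5022, -0.0607]), 464)
w6 (496.2, 16.0, 16.0, np.float64(0.1658), array([0.4959, 0.0171]), 556)
w6 (492.4, 96.6, 16.2, np.float64(0.166), array([0.4922, 0.0968]), 663)
scene (502.9, -64.4, 18.2, np.float64(0.1653), array([ 0.5074, -0.0656]), 92) (504.5, -65.0, 15.9, np.float64(0.1653), array([ 0.5079, -0.0661]), 86)
scene (497.7, 14.3, 16.1, np.float64(0.165), array([0.5001, 0.0136]), 83) (498.2, 16.6, 17.9, np.float64(0.165), array([0.5014, 0.0134]), 82)
scene (497.1, 95.3, 18.7, np.float64(0.1644), array([0.4987, 0.0936]), 78) (495.0, 93.7, 17.4, np.float64(0.1644), array([0.4984, 0.0931]), 77)
side (502.0, -59.3, 16.0, np.float64(0.1639), array([ 0.5032, -0.0572]), 101) (503.2, -59.3, 16.4, np.float64(0.1639), array([ 0.5037, -0.0574]), 107)
side (496.9, 19.2, 16.1, np.float64(0.1641), array([0.4965, 0.0216]), 134) (497.2, 19.1, 15.9, np.float64(0.164), array([0.498 , 0.0214]), 134)
side (494.4, 98.9, 16.3, np.float64(0.1642), array([0.4946, 0.1014]), 178) (493.3, 98.2, 16.7, np.float64(0.1642), array([0.4943, 0.1014]), 175)
tin ((548.7708740234375, 127.27393341064453), 21.59613800048828)
```

View pics/w6.png

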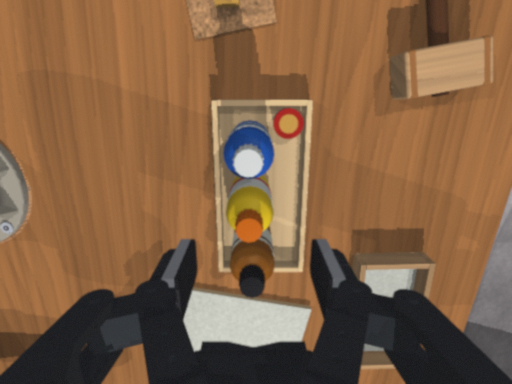

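View pics/fin_scene.png

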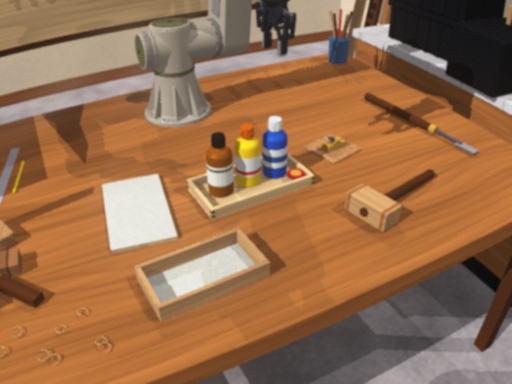

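View pics/fin_side.png

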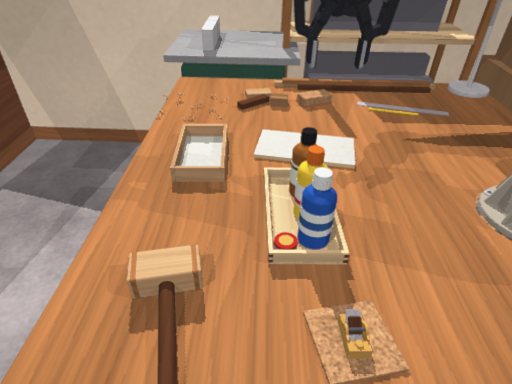

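All three bottles stand within about 1.5 mm of their first spots. The plane is on the mat, nothing else has moved, and the robot is clear of everything.

```bash
python3 -c "
from rig import *
print(hand_in())"
```

```text
the job is handed in; nothing more can be done
None
```

The job is done and handed in at about 57 s of the 141 s allowed. I moved the oil, glue and spirit bottles to the white board, set the plane on the cork mat, then put the bottles back as spirit, glue, oil.

**Bottles:** comparing the wrist camera's first and last pictures, each stands within about 1.3 mm of where it started. The two fixed cameras agree to within about 2.6 mm, though they see the caps less sharply. All three stand upright.

**Plane:** it sits on its sole about 2 mm from the centre of the mat. Its top measured roughly 6 mm higher than your sizes give, but it read the same in the tray, so I put that down to depth error at its edges.

**Other objects:** the tin's position is unchanged to 0.2 mm. I checked the mallet and box only by eye in the pictures, and they look where they were. The highest wrist force I read, after each move, was about 6 N, and no check failed.

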